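Switch off the machine left running in the shoe repair shop

TASK

Three lever switches for the shop's machines stand in a row on the workbench. One has been left on: its lever leans the opposite way to the other two. Push that lever over with a fingertip so that it snaps right across and leans the same way as its neighbours, and leave the other two levers as they are.

Things in the scene. Friction and masses are not known exactly. Their poses are not given: they have to be found in the camera images.
- pivot_a (a point): Pivot of switch A, the one left on (any place in the row): top middle of its grey case (84 x 66 mm), 73 mm above the bench; does not move with the lever. z up, y along hinge and row, x along the levers' swing, away from the robot within 0.4 rad. Three alike switches 85 mm apart along y. Black flat lever, rounded end: 75 mm from pivot to end, 24 mm wide along y, 10 to 12 mm thick.
- lever_a (a joint): Lean of switch A's lever (rad): 0 off, leaning 0.45 from upright to -x of the pivot point, towards the robot; 0.45 upright; 0.9 on, leaning 0.45 to +x, away from the robot. Starts at about 0.9. Over-centre: a spring holds it at either end, about 4 N near the lever's end starts to move it, and pushed past upright it snaps to the other end by itself.
- lever_b (a joint): Lean of the lever of one neighbouring switch (rad), values as for lever_a; it is off (0) and must stay so.
- lever_c (a joint): Lean of the lever of the other neighbouring switch (rad), values as for lever_a; it is off (0) and must stay so.

How it is judged:
By the outcome, as a careful person would: the job done as asked, in the order asked, and still so for the second after the job is handed in, with the robot touching nothing.
It also fails if it takes over 26 s, if anything falls off the work surface, if the arm or the gripper's body presses on something with over 40 N, if the wrist force passes 120 N, or if a joint passes its speed limit or range.

ROBOT

A 6-joint arm with a two-finger parallel gripper is mounted at the origin on the work surface. World frame = base frame: x ahead of the robot, y to its left, z up, the work surface at z = 0. Lengths are in m, angles in rad, forces in N, time in s.
With the tool pointing down it reaches from about 0.375 to 0.9 m from the base axis. Payload 3.1 kg.
Tool frame: the origin (TCP) lies at the centre of the arm's flange, where the gripper is bolted on; the fingertips stand 173 mm ahead of it and the grasp point (between the pads) lies 155 mm ahead of it; z points along the fingers, y is the line along which they close (so a half turn about z gives the same grasp; the last joint's range is limited). The gripper opens to 85 mm and grips with 20 to 120 N. Pads are 22 mm wide; open, the fingers measure 114 mm over their backs; the gripper's body (76 mm by 85 mm) begins 54 mm behind the grasp point. The pads swing forward as they close: fully open they stand 13 mm farther back than shut.
Start: joints at [-1.411, 0.527, 1.433, -0, 1.181, -0.178], TCP at [0.208, -0.589, 0.405] pointing down, gripper open.
Joint ranges: [-3.08, 3.08], [-0.75, 2.2], [0.22, 2.44], [-1.43, 4.57], [0, 2.65], [-2.85, 2.85]. Speed limits (rad/s): [2.79, 2.79, 3.14, 3.14, 3.14, 3.14].

INTERFACE

Orientations are given as a unit quaternion [x, y, z, w].
In Python, from station import * gives the robot as it stands.
- The arm moves only by the shell command python3 -m jog 'ROWS' [OPENING] [FORCE]. ROWS is a JSON object of lists of equal length, an entry for each row: "linear": the shift along the world's x, y, z in mm, a list of three; "turn": the turn about the world's z in units of 5 degrees (1.0 is 5 degrees). A call has 1 to 12 rows; each row shifts and turns the commanded pose from where the row before left it; what a row does not reach is not made up. A row lasts 1/8 s, in which the tool goes at most 62.5 mm and 10.7 degrees, less where a joint would pass 70% of its speed; a pose out of reach is approached as far as the arm can. A call is refused whole if a number of a shift passes 62.5 or a number of a turn 1, either way. A call with a gripper value outside its range is refused whole. OPENING is the opening, from 0 (shut) to 1 (fully open), set as the call begins (- or left out, the last holds). The fingers move at their own pace and stop on an object; FORCE is the grip in N (left out, the last holds). Time passes only in rows, so rows that do not move let the fingers close. It gives the time, the measured TCP pose, the force, the opening and the grip force at its end, in the units of the state.
- sense(): the state, without advancing time (a new reading comes with each control period).
- snapshot(name): name is "scene" or "top" or "wrist"; returns the picture (384x512x3 uint8, red, green, blue); there is no depth.
- get_calibration(name): a dict with "fx", "fy", "cx", "cy" (pixels), "world_to_cam" (4x4, takes a point from world to camera coordinates). Camera axes: x right, y down, z forward; pixel columns grow to the right and rows downward; lengths in m; the calibration is good to about 2 mm. The wrist camera is an equidistant fisheye: a pixel r from the principal point sees the ray r / f radians off the axis. A picture is of the moment at which its call begins: read the wrist's pose just before it. get_calibration takes no time and is no camera call; for the wrist camera it gives the pose at the moment of the call.
- sign_off(): hands the job in; it is judged then, once.
The state is a dict: "t": time; "q": joint angles; "qd": joint speeds; "tau": joint torques, N m; "tcp_pos": TCP position; "tool_rot": TCP orientation; "force": force on the tool from outside, world axes, zero at the start; "ft_torque": the same for the moment, N m; "finger_gap": opening from 0.0 (shut) to 1.0 (fully open); "gripper_force": force on a finger pad.
Only numpy, scipy, OpenCV 4.12 (cv2) and the standard library are available. Lean on these libraries where they do the work, as an engineer would, in place of code of your own. Each camera call takes 0.05 s, during which the arm holds its last target. There are 200 camera calls.

## Working session

There is one attempt and no reset: what is moved stays moved. The work goes in short steps, Python scripts to look and compute and a shell command to move; the robot and the scene stay as the last step left them, time stands still between calls to the robot, and variables do not carry over. Pictures are saved under pics/ and viewed, at most 10 in all, crops included, and the job is handed in when it is done.

```bash
mkdir -p pics; python3 - <<'E'
from station import *
import cv2
for n in("scene","top"):
    cv2.imwrite(f"pics/{n}1.png",snapshot(n)[:,:,::-1])
s=sense();print(s['t'],s['tcp_pos'],s['tool_rot'],s['finger_gap'])
E
```

```text
0.1 [ 0.20768712 -0.58917387  0.40384426] [ 9.85689242e-01  1.68569919e-01  9.75658878e-06 -9.48931043e-04] 0.9994793568077938
```

View pics/scene1.png

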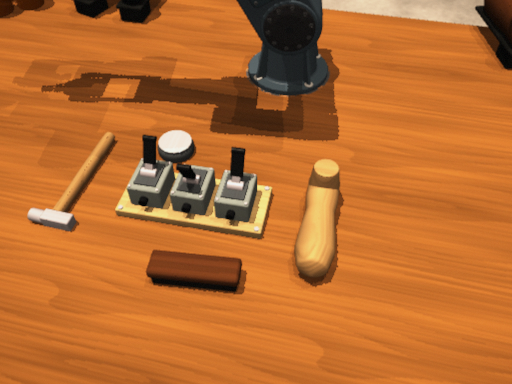

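View pics/top1.png

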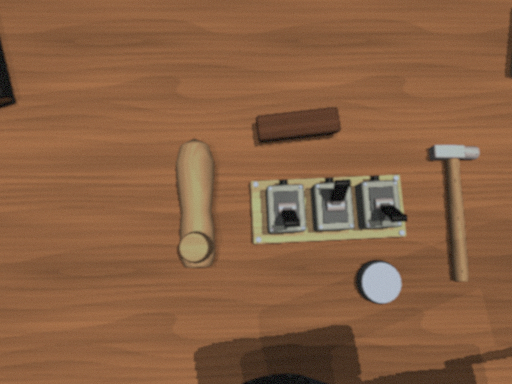

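The middle switch is A: in the top picture its lever (≈340,190) leans up/away, while the neighbours at (289,218) and (393,213) lean towards the robot. I'll enlarge this area and compute positions.

```bash
python3 - <<'E'
from station import *
import cv2,numpy as np
im=cv2.imread("pics/top1.png")[165:255,240:420]
cv2.imwrite("pics/top1c.png",cv2.resize(im,None,fx=4,fy=4,interpolation=cv2.INTER_CUBIC))
open("h.py","w").write('''
from station import *
import numpy as np
def up(n,u,v,z):
    c=get_calibration(n);W=np.array(c["world_to_cam"]);R=W[:3,:3];o=-R.T@W[:3,3]
    d=R.T@np.array([(u-c["cx"])/c["fx"],(v-c["cy"])/c["fy"],1]);return o+d*(z-o[2])/d[2]
def pr(n,p):
    c=get_calibration(n);W=np.array(c["world_to_cam"]);q=W[:3,:3]@p+W[:3,3];return q[:2]/q[2]*[c["fx"],c["fy"]]+[c["cx"],c["cy"]]
''')
from h import *
for p in [(286,209),(334,206),(381.5,204)]: print(up("top",*p,.073))
E
```

```text
[ 0.48521749 -0.00603129  0.073     ]
[ 0.48950726 -0.09059757  0.073     ]
[ 0.49207509 -0.17486143  0.073     ]
```

View pics/top1c.png

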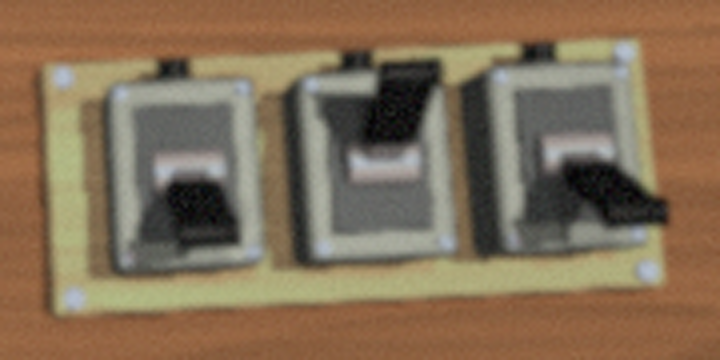

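```bash
python3 - <<'E'
from h import *
p=np.array([.489,-.0906,.073])
print(pr("top",p+[.0326,.0013,.0675]),pr("scene",p),pr("scene",p+[.0326,.0013,.0675]))
E
python3 -m jog '{"linear":[[32,45.5,0],[32,45.5,0],[32,45.5,0],[32,45.5,0],[32,45.5,0],[32,45.5,0],[32,45.5,0],[32,45.5,0],[32,45.5,0],[32,45.5,0],[32,45.5,0],[0,0,0]],"turn":[-0.3,-0.3,-0.3,-0.3,-0.3,-0.3,-0.3,-0.3,-0.3,-0.3,-0.4,0]}' 0 20
```

```text
[342.187808  181.8850891] [192.06379137 177.84585773] [182.92191692 164.88570471]
t: 1.6
tcp_pos: [0.5611, -0.0857, 0.4043]
tool_rot: [1.0, 0.024, 0.0, -0.0]
force: [-0.5, -1.3, 0.5]
finger_gap: -0.001
gripper_force: 0.0
```

The predicted lever end (342,182) matches the picture (343,182). Descending behind the lever.

```bash
python3 -m jog '{"linear":[[2,-2,-40],[2,0,-40],[0,0,-36],[0,0,0]],"turn":[0,0,0,0]}'
python3 - <<'E'
from h import *
import cv2
im=snapshot("scene")[100:260,90:300,::-1]
cv2.imwrite("pics/s2.png",cv2.resize(im,None,fx=3.5,fy=3.5,interpolation=cv2.INTER_CUBIC))
E
```

```text
t: 2.1
tcp_pos: [0.5621, -0.0914, 0.286]
tool_rot: [1.0, 0.021, -0.004, -0.001]
force: [-0.3, -0.2, 0.3]
finger_gap: -0.001
gripper_force: 0.0
```

View pics/s2.png

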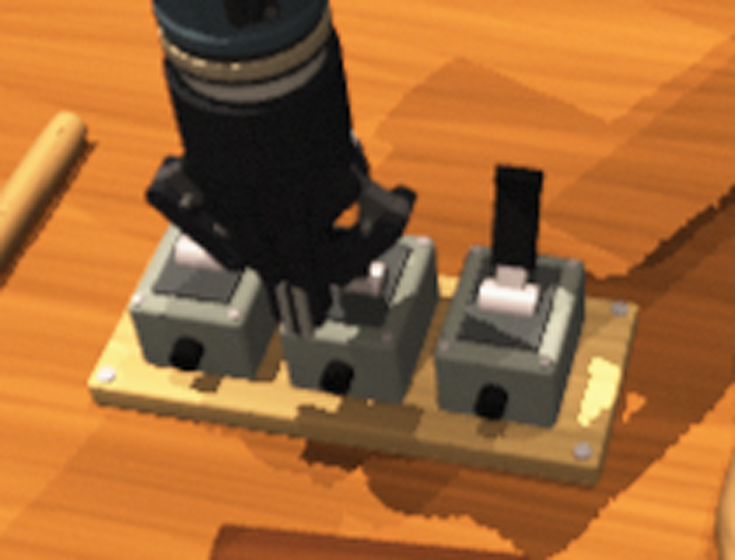

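Fingertips (300,335 in the crop) stand just beyond the middle lever, clear of the neighbours. Now I'll push towards the robot.

```bash
python3 -m jog '{"linear":[[-10,0,0],[-10,0,0],[-10,0,0],[-10,0,0],[-10,0,0],[-8,0,0],[-6,0,0],[-4,0,0],[0,0,0],[0,0,0]],"turn":[0,0,0,0,0,0,0,0,0,0]}'
python3 - <<'E'
from h import *
import cv2
im=snapshot("scene")[100:260,90:300,::-1]
cv2.imwrite("pics/s3.png",cv2.resize(im,None,fx=3.5,fy=3.5,interpolation=cv2.INTER_CUBIC))
E
```

```text
t: 3.4
tcp_pos: [0.4959, -0.091, 0.2886]
tool_rot: [1.0, 0.021, -0.0, -0.0]
force: [-0.3, -0.0, 0.1]
finger_gap: 0.0
gripper_force: 0.0
```

View pics/s3.png

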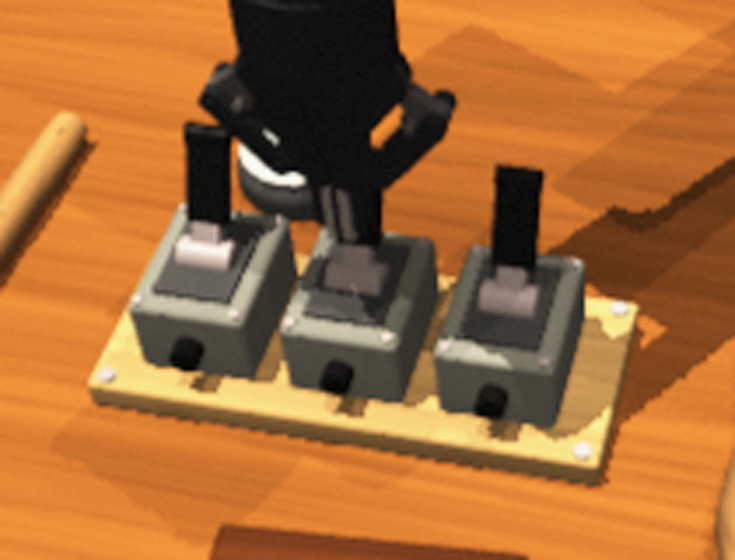

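The lever (behind the fingers at ≈(365,215) in the crop) has swung over, the force is near zero and the neighbours are unchanged. I'll back off away from the robot, then rise.

```bash
python3 -m jog '{"linear":[[20,0,0],[25,0,0],[10,0,20],[0,0,40],[0,0,50],[0,0,50],[30,0,0],[0,0,0],[0,0,0]],"turn":[0,0,0,0,0,0,0,0,0]}'
python3 - <<'E'
from h import *
import cv2
a=snapshot("scene")[130:240,100:290,::-1];b=snapshot("top")[165:255,240:430,::-1]
import numpy as np
cv2.imwrite("pics/s4.png",cv2.resize(np.vstack([a,b]),None,fx=3,fy=3,interpolation=cv2.INTER_CUBIC))
E
```

```text
t: 4.58
tcp_pos: [0.5801, -0.0907, 0.4477]
tool_rot: [1.0, 0.021, -0.002, -0.0]
force: [-0.9, 0.3, 0.4]
finger_gap: -0.001
gripper_force: 0.0
```

View pics/s4.png

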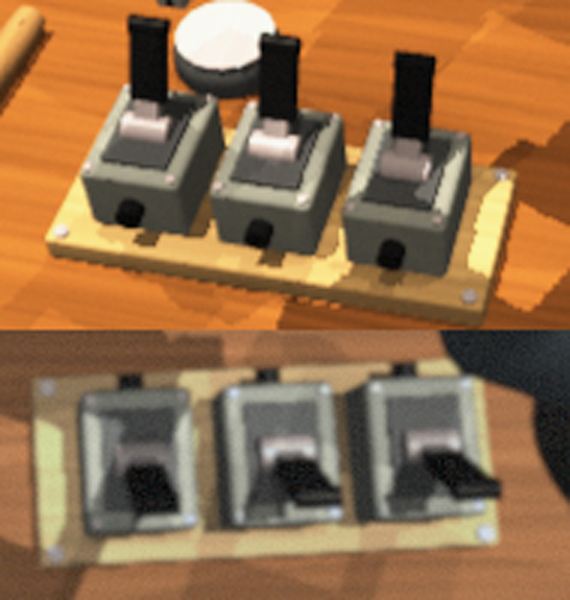

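All three levers now lean the same way (ends at (149,20), (280,40) and (415,57) in the upper half), and the robot is clear.

```bash
python3 -c "
from station import *
print(sign_off())"
```

```text
the job is handed in; nothing more can be done
None
```

The middle switch's lever has snapped over and leans the same way as its neighbours; the other two levers are unchanged, the arm is clear, and the job was handed in at about 4.6 s.

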